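# Shut the lens tray and swing its swivel bar across

### The arm

A 6-joint arm with a two-finger parallel gripper is mounted at the origin on the work surface. World frame = base frame: x ahead of the robot, y to its left, z up, the work surface at z = 0. Lengths are in mm, angles in rad, forces in N, time in s.
With the tool pointing down it reaches from about 350 to 800 mm from the base axis. Payload 7.3 kg.
Tool frame: the origin (TCP) lies midway between the tips of the shut fingers; the grasp point (between the pads) lies 19 mm behind it; z points along the fingers, y is the direction in which the jaws open and shut (so a half turn about z gives the same grasp; the last joint's range is limited). The gripper opens to 85 mm and grips with 20 to 120 N. Pads are 22 mm wide; open, the fingers measure 114 mm over their backs; the gripper's body (76 mm by 85 mm) begins 54 mm behind the grasp point. The pads swing forward as they close: fully open they stand 13 mm farther back than shut.
Start: joints at [1.058, 0.342, 1.524, -0, 1.275, -0.146], TCP at [188.267, 490.102, 231.322] pointing down, gripper open.
Joint ranges: [-2.53, 2.53], [-0.77, 2.02], [0.04, 2.7], [-1, 4.14], [0.28, 2.66], [-3.11, 3.11]. Speed limits (rad/s): [2.57, 2.57, 3.14, 3.14, 3.14, 3.14].

### API

Orientations are given as a unit quaternion [x, y, z, w].
In Python, from cell import env gives the robot as it stands.
- The arm moves only by the tool move_arm, never from a script. Its argument "plan" is a list of rows, each an object with "linear": the shift along the tool's x, y, z in m, a list of three; "twist": the turn, a rotation vector about the tool's x, y, z in rad, a list of three. In form: [{"linear": [tx, ty, tz], "twist": [rx, ry, rz]}, ...]. A call has 1 to 20 rows; each row is the pose to reach, as a shift and turn from the pose commanded when the call began, along the tool's axes at that moment; what a row does not reach only later rows make up. A row lasts 1/12 s, in which the tool goes at most 41.7 mm and 7.16 degrees, less where a joint would pass 70% of its speed; a pose out of reach is approached as far as the arm can. A call with a gripper value outside its range is refused whole. "hand" is the gripper's target within -1 to 1 (fully open at 1, half-way at 0, shut at -1), set as the call begins (left out, the last holds). The fingers move at their own pace and stop on an object; "grip_force" is the grip in N (left out, the last holds). Time passes only in rows, so rows that repeat a pose let the fingers close. It gives the time, the measured TCP pose, the force and the opening at its end, in the units of the state.
- env.get_state(): the state, without advancing time (a new reading comes with each control period).
- env.get_image(name): name is "scene" or "top" or "wrist"; returns the picture (480x640x3 uint8, blue, green, red); there is no depth.
- env.get_calibration(name): a dict with "camera_matrix" (3x3 intrinsics, pixels), "R" (3x3) and "t" (3): a world point X has camera coordinates R X + t. Camera axes: x right, y down, z forward; pixel columns grow to the right and rows downward; lengths in mm; the calibration is good to about 2 mm. A picture is of the moment at which its call begins: read the wrist's pose just before it. get_calibration takes no time and is no camera call; for the wrist camera it gives the pose at the moment of the call.
- env.job_done(): hands the job in, once; it reports no verdict.
The state is a dict: "time": time; "q": joint angles; "joint_vel": joint speeds; "tau": joint torques, N m; "ee_pos": TCP position; "eef_rot": TCP orientation; "contact_force": force on the tool from outside, world axes, zero at the start; "ft_torque": the same for the moment, N m; "opening": opening from 0.0 (shut) to 1.0 (fully open).
Only numpy, scipy, OpenCV 4.12 (cv2) and the standard library are available. Lean on these libraries where they do the work, as an engineer would, in place of code of your own. Each camera call takes 0.05 s, during which the arm holds its last target.

### The job

Close up the lens tray with light fingertip pushes: first press both raised lids fully down, then push the white swivel bar round with a finger until it lies straight across both lids and leave it there. Only push: do not pinch, lift or shift the tray or its parts, and leave the tumbler, soap dish and tweezer where they are.

Things in the scene. Friction and masses are not known exactly. Their poses are not given: they have to be found in the camera images.
- tray: Pink plastic lens tray, 100 (x) by 200 (y) by 36 mm tall, about 0.8 kg, loose on the vanity top. Origin: centre of its underside; x points from the robot's side to the hinge side, y to its left, z up. A left (+y) and a right (-y) well, each with a hinged lid, and between them a 50 mm wide bridge that carries the swivel bar. Pushes under about 3 N sideways do not shift it.
- lid_left (a joint): Angle (rad) of the pink left lid: 0 fully down, grows as it rises; starts at 0.4 to 1.1. A plate 100 mm long from hinge to free edge, 70 mm wide (tray y 28 to 98 mm), 4 mm thick, with an 8 mm thumb tab on the edge. Raised by a, a point r mm from the hinge is at tray x = 50 - r cos(a), z = 38 + r sin(a). A stiff hinge (0.05 N m) keeps it where it is left.
- lid_right (a joint): The same for the right lid, tray y from -98 to -28 mm.
- lid_left_hinge (a point): Middle of the left lid's hinge line, which runs along tray y at tray x = 50, z = 38 mm. With the lid shut its upper face is at tray z = 40 mm (41 mm on a slightly raised middle panel).
- lid_right_hinge (a point): The same point of the right lid.
- lid_left_edge (a point): Middle of the left lid's free edge, on its upper face (100 mm from the hinge line).
- lid_right_edge (a point): The same point of the right lid.
- bar (a joint): Angle (rad) of the white swivel bar about its vertical pivot: 0 along tray x (on the bridge, clear of the lids), positive anticlockwise from above; +1.571 or -1.571 straight across both lids (along tray y), either will do. Starts within 0.3 of 0, turns from -2.1 to 2.1 with 0.04 N m friction, no stop or click at straight across, stays where it is left.
- bar_pivot (a point): Pivot of the swivel bar, at the bar's underside, 44 mm above the tray's origin. The bar is 100 mm long (50 mm each way), 12 mm wide, 8 mm thick (tray z 44 to 52 mm); 43 mm from the pivot towards each end a round upright peg, 10 mm in diameter, rises to tray z = 70 mm.
- tumbler: Bystander: frosted glass tumbler, 68 mm across, 90 mm tall, loose, beside the tray on one side. Origin: centre of its underside.
- soap_dish: Bystander: white ceramic soap dish, 115 by 80 mm, 22 mm tall, loose, beside the tray on the other side. Origin: centre of its underside.
- tweezer: Bystander: aluminium tweezer, 90 mm long, 13 mm wide, 8 mm tall, loose, beyond the tray's hinge side. Origin: near its middle, on the underside.
Things that resemble listed ones, but are neither listed nor needed, are in the scene too. Of the things like the tray, leave any that is orange, red or turquoise; of the rest the smaller one is meant.

How it is judged (in metres and radians):
On the way, in this order (a step that is already met when the one before it is completed fails the run):
1. both lids are pressed fully down (value of joint each of lid_left, lid_right below 0.06 rad), for 0.2 s.
2. then the swivel bar is pushed round until it lies straight across both lids ((value of joint bar between 1.37 and 1.77 rad or value of joint bar between -1.77 and -1.37 rad)), for 0.2 s.
At the end, for the whole second after the job is handed in: Both lids are within 0.06 rad of fully down, the bar is at rest within 0.2 rad (11 degrees) of straight across both lids, either way round, and the tray stands at rest within 30 mm of where it was (all of step 1 and (value of joint bar between 1.37 and 1.77 rad or value of joint bar between -1.77 and -1.37 rad) and distance of tray from where it was at the start of the episode below 0.03 m and linear speed of tray below 0.01 m/s and velocity of joint bar between -0.05 and 0.05 rad/s); the robot touches nothing.
It fails at once if the bar is swung over a lid (more than 0.8 rad round) while a lid is still raised more than 0.15 rad ((value of joint bar above 0.8 rad or value of joint bar below -0.8 rad) and value of joint any of lid_left, lid_right above 0.15 rad).
It fails at once if the tray or its parts are pinched or forced (more than 35 N from the fingers) (contact force between the fingers and tray above 35 N).
It fails at once if the tray is lifted, tipped or shifted more than 30 mm (height (world z) of tray above 0.012 m or angle between tray's own z axis and vertical above 0.12 rad or distance of tray from where it was at the start of the episode above 0.03 m).
It fails at once if the tumbler, soap dish or tweezer is moved more than 25 mm (distance of any of tumbler, soap_dish, tweezer from where it was at the start of the episode above 0.025 m).
It also fails if it takes over 58 s, if anything falls off the work surface, if the arm or the gripper's body presses on something with over 40 N, if the wrist force passes 120 N, or if a joint passes its speed limit or range.

## Working session

There is one attempt and no reset: what is moved stays moved. The work goes in short steps, Python scripts to look and compute and a tool call to move; the robot and the scene stay as the last step left them, time stands still between calls to the robot, and variables do not carry over. Pictures are saved under pics/ and viewed, and the job is handed in when it is done.

Besides the shell and the picture viewer there is one more tool, called as a command line: name --argument value ..., lists and objects as JSON in quotes. move_arm: Moves the arm, as the interface text tells. Its arguments: {"type":"object","properties":{"plan":{"type":"array","items":{"type":"object","properties":{"linear":{"type":"array","items":{"type":"number"}},"twist":{"type":"array","items":{"type":"number"}}}}},"hand":{"type":"number"},"grip_force":{"type":"number"}},"required":["plan"]}

```bash
ls; mkdir -p pics; python3 - <<'E'
from cell import env
import cv2
for n in ("scene","top"):
    cv2.imwrite(f"pics/{n}0.png",env.get_image(n))
    c=env.get_calibration(n);print(n,c)
s=env.get_state();print(s)
E
```

```text
pics
scene {'camera_matrix': array([[488.43424703,   0.        , 315.93314185],
       [  0.        , 488.43424703, 232.70619135],
       [  0.        ,   0.        ,   1.        ]]), 'R': array([[-0.70806629,  0.70608172, -0.00952565],
       [ 0.55656754,  0.54972812, -0.6229218 ],
       [-0.43459718, -0.44637159, -0.78222611]]), 't': array([ 247.15033065, -282.42250066, 1361.72427095])}
top {'camera_matrix': array([[560.54535483,   0.        , 325.10130012],
       [  0.        , 560.54535483, 246.85830746],
       [  0.        ,   0.        ,   1.        ]]), 'R': array([[ 0.01424759, -0.99984255, -0.01057725],
       [-0.98973115, -0.01259722, -0.14238527],
       [ 0.14222961,  0.01249728, -0.9897548 ]]), 't': array([ 119.31922631,  495.36385447, 1367.1287209 ])}
{'time': 0.1, 'q': array([ 1.05798113e+00,  3.42638411e-01,  1.52487432e+00,  3.10887813e-05,
        1.27542721e+00, -1.45994429e-01]), 'joint_vel': array([ 0.00022348, -0.00446118, -0.00392175, -0.00067755,  0.00116288,
        0.00055686]), 'tau': array([ 1.20225577e-03, -4.34447372e+01, -2.46491951e+01, -2.91449905e-04,
        4.67730410e-03, -6.39550399e-05]), 'ee_pos': array([188.08884801, 489.78371564, 230.71952845]), 'eef_rot': array([ 1.82388228e-01,  9.83226363e-01, -6.32612394e-04, -2.31977859e-04]), 'contact_force': array([-0.34342746,  0.26701046, -0.27867362]), 'ft_torque': array([ 0.03597564,  0.01856412, -0.01906656]), 'opening': 1.0026695550065532}
```

View pics/scene0.png

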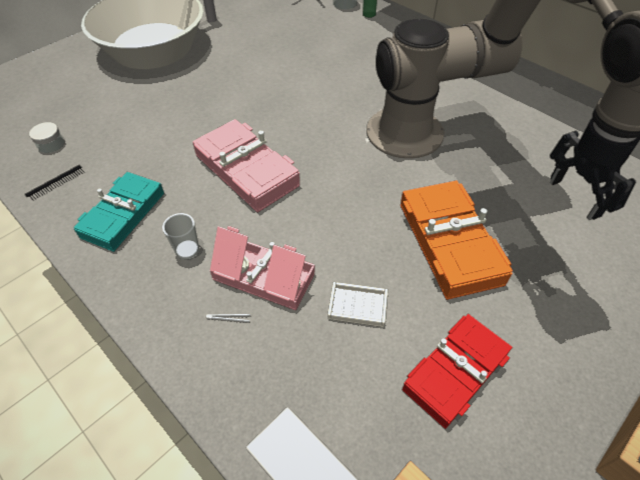

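View pics/top0.png

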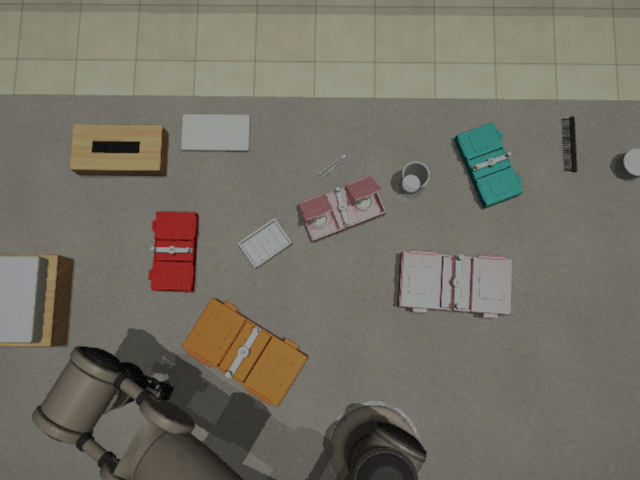

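Tray-like things in the top view: turquoise (490,165), orange (245,350), red (175,252), large pale pink (455,282) and small pink (341,208). The small pink one fits: it isn't an excluded colour, it's the smaller of the two pinks, and it has raised lids with the tumbler, dish and tweezer around it. I'll confirm with enlarged crops.

```bash
python3 - <<'E'
import cv2,numpy as np
a=cv2.imread("pics/top0.png")[140:280,230:440]
cv2.imwrite("pics/ct.png",cv2.resize(a,(798,532),interpolation=cv2.INTER_CUBIC))  #3.8x
a=cv2.imread("pics/scene0.png")[200:335,150:345]
cv2.imwrite("pics/cs.png",cv2.resize(a,(780,540),interpolation=cv2.INTER_CUBIC)) #4x
E
```

```text
(no output)
```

View pics/ct.png

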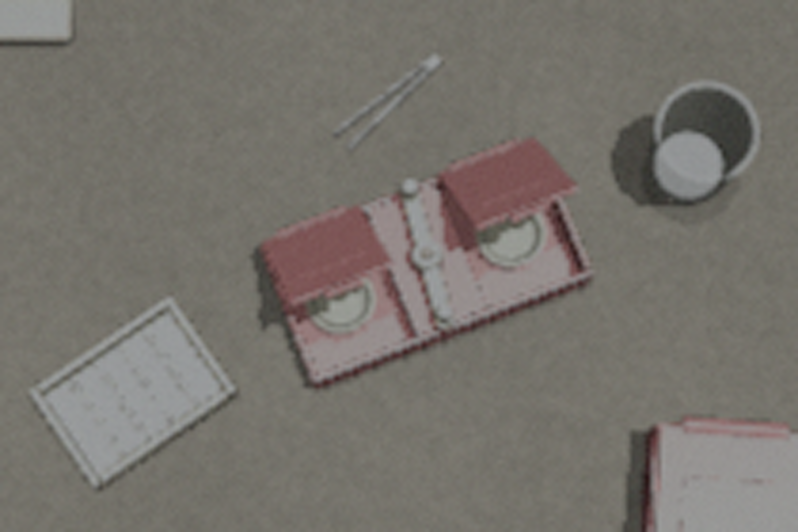

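View pics/cs.png

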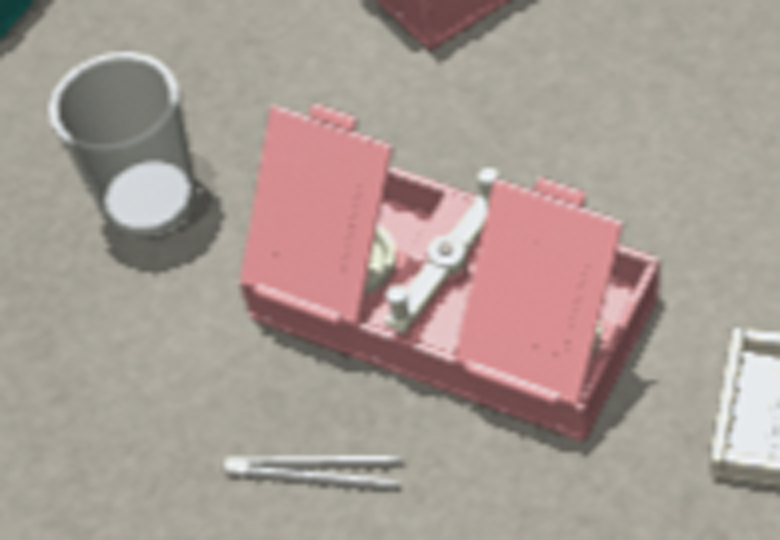

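The crops confirm it: the small pink tray has both lids up and a bar about along tray x. In the top crop the pegs are at (410,186) and (444,322). Next I compute the tray pose, bar angle and lid angles.

```bash
cat > h.py <<'E'
import numpy as np
from cell import env
def ray(n,u,v,c=None):
    c=c or env.get_calibration(n);K=c["camera_matrix"];R=c["R"];t=c["t"]
    o=-R.T@t;d=R.T@np.linalg.solve(K,np.array([u,v,1.]));return o,d/np.linalg.norm(d)
def onz(n,u,v,z):
    o,d=ray(n,u,v);return o+d*(z-o[2])/d[2]
def tri(a,b):
    (o1,d1),(o2,d2)=a,b
    s=np.linalg.lstsq(np.c_[d1,-d2],o2-o1,rcond=None)[0]
    p,q=o1+s[0]*d1,o2+s[1]*d2;return (p+q)/2,np.linalg.norm(p-q)
T=lambda u,v:(u/3.8+230-.37,v/3.8+140-.37)
S=lambda u,v:(u/4+150-.37,v/4+200-.37)
E
python3 - <<'E'
from h import *
np.set_printoptions(precision=1,suppress=True)
fl=onz("top",*T(316,382),36);fr=onz("top",*T(591,276),36)
print("front corners",fl,fr,np.linalg.norm(fl-fr))
for n,a,b in(("pegfar",(410,186),(400,297)),("pegnear",(444,322),(489,176))):
    print(n,onz("top",*T(*a),70),onz("scene",*S(*b),70))
print("pivot",onz("top",*T(426,254),55),onz("scene",*S(446,246),55))
ed=fl-fr;th=np.arctan2(-ed[0],ed[1]);print("yaw front edge",th)
hl=[onz("scene",*S(458,358),38),onz("scene",*S(582,402),38)]
hr=[onz("scene",*S(243,285),38),onz("scene",*S(358,322),38)]
print("hinges",hl,hr)
for n,(a,b) in {"L":((497,183),(621,222)),"R":((272,106),(390,148))}.items():
    print(n,S(*a),S(*b))
# top: lid edge corners: L (290,312),(393,262); R(480,228),(577,187)
for n,t,s in(("L outer",(290,314),(621,222)),("L inner",(392,262),(497,183)),("R inner",(480,228),(390,148)),("R outer",(577,187),(272,106))):
    p,e=tri(ray("top",*T(*t)),ray("scene",*S(*s)));print(n,p,e)
E
```

```text
front corners [510.3 157.1  36. ] [583.8 -24.3  36. ] 195.71527964685384
pegfar [635.2  96.9  70. ] [636.6  99.7  70. ]
pegnear [545.3  73.9  70. ] [553.8  74.4  70. ]
pivot [593.3  85.7  55. ] [593.6  83.4  55. ]
yaw front edge 0.38506781122973316
hinges [array([628.6, 130.6,  38. ]), array([601.7, 194.6,  38. ])] [array([678.8,  16. ,  38. ]), array([650.8,  77.1,  38. ])]
L (273.88, 245.38) (304.88, 255.13)
R (217.63, 226.13) (247.13, 236.63)
L outer [543.6 169.5 110.4] 5.495422959951599
L inner [574.5 108.3 115. ] 0.8535984339188415
R inner [597.3  53.  114.4] 0.2625687573339449
R outer [623.8  -7.9 118.6] 0.672407297199307
```

```bash
cat >> h.py <<'E'
from scipy.spatial.transform import Rotation as Ro
P=np.array([593.4,84.5]);TH=0.40
xt=np.array([np.cos(TH),np.sin(TH)]);yt=np.array([-np.sin(TH),np.cos(TH)])
def W(x,y,z): return np.r_[P+x*xt+y*yt,z]
def delta(pos,phi):  # tool shift (m) and twist to reach pos, tool x at world angle phi, pointing down
    s=env.get_state();R0=Ro.from_quat(s["eef_rot"])
    c,n=np.cos(phi),np.sin(phi)
    R1=Ro.from_matrix(np.c_[[c,n,0],[n,-c,0],[0,0,-1]])
    return R0.inv().apply(pos-s["ee_pos"])/1000,(R0.inv()*R1).as_rotvec()
def traypose():
    s=env.get_state();d=s["ee_pos"][:2]-P
    return np.r_[d@xt,d@yt,s["ee_pos"][2]],s
E
python3 -c "
from h import *
print(delta(W(8,63,165),TH+np.pi/2))"
```

```text
(array([-0.48576648, -0.18194629,  0.06585183]), array([-1.34688716e-03,  3.20946956e-04,  8.03966364e-01]))
```

move_arm --plan '[{"linear": [-0.2,-0.075,0.02],"twist": [0,0,0.4]},{"linear": [-0.2,-0.075,0.02],"twist": [0,0,0.4]},{"linear": [-0.2,-0.075,0.02],"twist": [0,0,0.4]},{"linear": [-0.486,-0.182,0.066],"twist": [-0.001,0,0.804]},{"linear": [-0.486,-0.182,0.066],"twist": [-0.001,0,0.804]},{"linear": [-0.486,-0.182,0.066],"twist": [-0.001,0,0.804]},{"linear": [-0.486,-0.182,0.066],"twist": [-0.001,0,0.804]},{"linear": [-0.486,-0.182,0.066],"twist": [-0.001,0,0.804]},{"linear": [-0.486,-0.182,0.066],"twist": [-0.001,0,0.804]},{"linear": [-0.486,-0.182,0.066],"twist": [-0.001,0,0.804]},{"linear": [-0.486,-0.182,0.066],"twist": [-0.001,0,0.804]},{"linear": [-0.486,-0.182,0.066],"twist": [-0.001,0,0.804]},{"linear": [-0.486,-0.182,0.066],"twist": [-0.001,0,0.804]},{"linear": [-0.486,-0.182,0.066],"twist": [-0.001,0,0.804]},{"linear": [-0.486,-0.182,0.066],"twist": [-0.001,0,0.804]},{"linear": [-0.486,-0.182,0.066],"twist": [-0.001,0,0.804]},{"linear": [-0.486,-0.182,0.066],"twist": [-0.001,0,0.804]},{"linear": [-0.486,-0.182,0.066],"twist": [-0.001,0,0.804]}]' --hand -1 --grip_force 20

```text
time: 1.6
ee_pos: [575.9, 147.1, 165.7]
eef_rot: [0.552, 0.834, 0.001, 0.0]
contact_force: [-0.7, 0.7, -0.5]
opening: -0.002
```

```bash
python3 - <<'E'
from h import *
import cv2
p,s=traypose();print(p,s["eef_rot"],s["contact_force"],s["opening"],s["time"],s["q"])
print(delta(W(8,63,165),TH+np.pi/2))
cv2.imwrite("pics/w1.png",env.get_image("wrist"))
E
```

```text
[  8.27025918  64.4715274  165.73682421] [5.51794135e-01 8.33980088e-01 6.56269083e-04 1.20391535e-04] [-0.69359535  0.69107122 -0.49876342] -0.0020958364603192964 1.6 [ 1.20741358e-01  5.23046618e-01  1.42239144e+00  9.06568555e-04
  1.19512057e+00 -2.81358854e-01]
(array([-0.00147143, -0.00027376,  0.00073572]), array([ 0.00122703, -0.00052453,  0.00176803]))
```

View pics/w1.png

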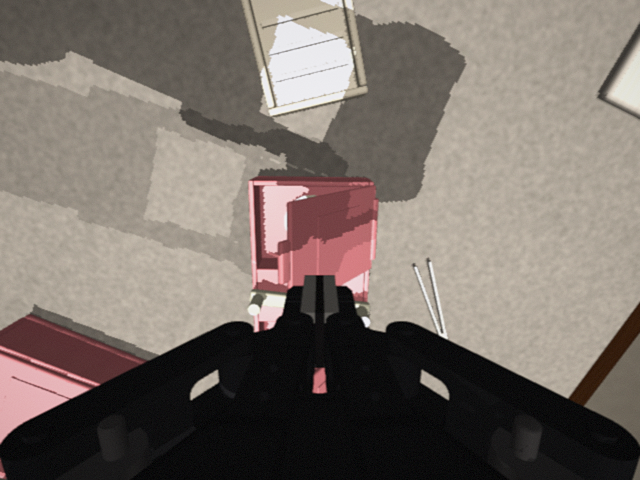

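The fingers are over the left lid. I'll press it along its arc.

move_arm --plan '[{"linear": [0,0,0.025],"twist": [0,0,0]},{"linear": [0,0,0.045],"twist": [0,0,0]},{"linear": [0,0,0.055],"twist": [0,0,0]},{"linear": [0,-0.003,0.062],"twist": [0,0,0]},{"linear": [0,-0.006,0.069],"twist": [0,0,0]},{"linear": [0,-0.009,0.076],"twist": [0,0,0]},{"linear": [0,-0.012,0.083],"twist": [0,0,0]},{"linear": [0,-0.015,0.09],"twist": [0,0,0]},{"linear": [0,-0.018,0.096],"twist": [0,0,0]},{"linear": [0,-0.021,0.102],"twist": [0,0,0]},{"linear": [0,-0.023,0.108],"twist": [0,0,0]},{"linear": [0,-0.025,0.114],"twist": [0,0,0]},{"linear": [0,-0.026,0.118],"twist": [0,0,0]},{"linear": [0,-0.026,0.118],"twist": [0,0,0]}]'

```text
time: 2.82
ee_pos: [552.0, 135.7, 46.2]
eef_rot: [0.553, 0.833, -0.0, -0.001]
contact_force: [-0.6, -0.4, -0.1]
opening: -0.001
```

```bash
python3 - <<'E'
from h import *
p,s=traypose();print(p,s["contact_force"],s["time"])
E
```

```text
[-18.18162944  63.25566634  46.22200756] [-0.6060105  -0.43288016 -0.05757785] 2.8167
```

move_arm --plan '[{"linear": [0,-0.002,0.002],"twist": [0,0,0]},{"linear": [0,-0.004,0.004],"twist": [0,0,0]},{"linear": [0,-0.005,0.005],"twist": [0,0,0]},{"linear": [0,-0.005,0.005],"twist": [0,0,0]}]'

```text
time: 3.15
ee_pos: [547.9, 133.9, 42.2]
eef_rot: [0.553, 0.833, 0.0, -0.0]
contact_force: [-0.2, -0.0, -0.4]
opening: 0.002
```

```bash
python3 - <<'E'
from h import *
import cv2
p,s=traypose();print(p,s["contact_force"],s["time"])
cv2.imwrite("pics/s2.png",cv2.resize(env.get_image("scene")[180:330,140:340],(800,600),interpolation=cv2.INTER_CUBIC))
E
```

```text
[-22.68457195  63.198268    42.18578812] [-0.17930672 -0.02102806 -0.37819977] 3.15
```

View pics/s2.png

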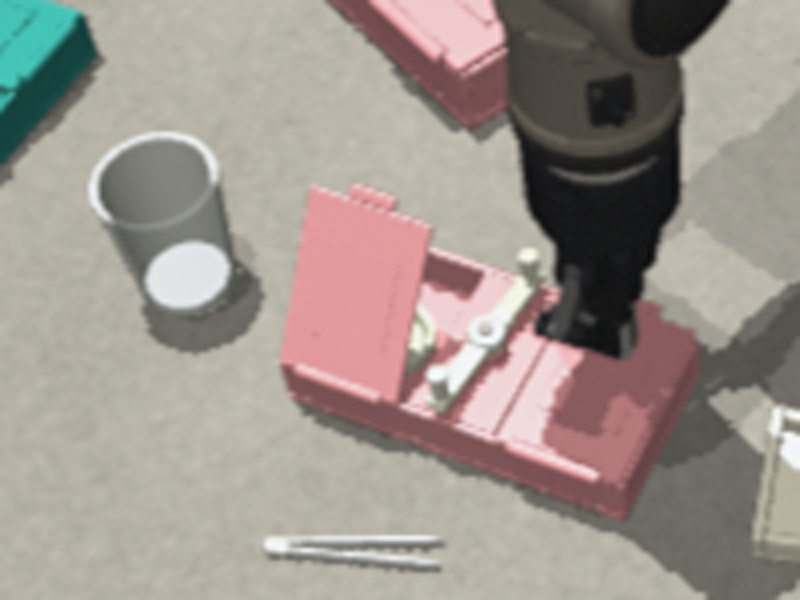

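The left lid is shown flat in the scene crop. I'll add a little more press, then lift and cross to the right lid.

move_arm --plan '[{"linear": [0,0,0.001],"twist": [0,0,0]},{"linear": [0,0,0.0015],"twist": [0,0,0]},{"linear": [0,0,0.0015],"twist": [0,0,0]}]'

```text
time: 3.45
ee_pos: [548.3, 133.9, 40.8]
eef_rot: [0.553, 0.833, 0.001, 0.0]
contact_force: [-0.0, -0.3, 0.3]
opening: -0.002
```

move_arm --plan '[{"linear": [0,0,-0.04],"twist": [0,0,0]},{"linear": [0,0,-0.08],"twist": [0,0,0]},{"linear": [0,0,-0.115],"twist": [0,0,0]},{"linear": [0,0,-0.115],"twist": [0,0,0]},{"linear": [-0.035,0.01,-0.118],"twist": [0,0,0]},{"linear": [-0.07,0.02,-0.118],"twist": [0,0,0]},{"linear": [-0.1,0.03,-0.118],"twist": [0,0,0]},{"linear": [-0.126,0.032,-0.118],"twist": [0,0,0]},{"linear": [-0.126,0.032,-0.118],"twist": [0,0,0]},{"linear": [-0.126,0.032,-0.118],"twist": [0,0,0]}]'

```text
time: 4.28
ee_pos: [626.8, 29.0, 158.0]
eef_rot: [0.554, 0.833, 0.0, -0.0]
contact_force: [0.0, -0.4, 0.0]
opening: 0.001
```

```bash
python3 - <<'E'
from h import *
p,s=traypose();print(p,s["contact_force"],s["time"])
print(delta(W(8,-63,160),TH+np.pi/2))
E
```

```text
[  9.16608153 -64.12858687 158.0360374 ] [ 0.03028729 -0.3935189   0.036928  ] 4.2833
(array([ 0.00112757, -0.00116825, -0.00196326]), array([ 0.00029193, -0.00092718, -0.00243333]))
```

Pressing the right lid the same way.

move_arm --plan '[{"linear": [0,-0.001,0.02],"twist": [0,0,0]},{"linear": [0,-0.001,0.038],"twist": [0,0,0]},{"linear": [0,-0.001,0.048],"twist": [0,0,0]},{"linear": [0,-0.004,0.055],"twist": [0,0,0]},{"linear": [0,-0.007,0.062],"twist": [0,0,0]},{"linear": [0,-0.01,0.069],"twist": [0,0,0]},{"linear": [0,-0.013,0.076],"twist": [0,0,0]},{"linear": [0,-0.016,0.083],"twist": [0,0,0]},{"linear": [0,-0.019,0.09],"twist": [0,0,0]},{"linear": [0,-0.022,0.096],"twist": [0,0,0]},{"linear": [0,-0.025,0.102],"twist": [0,0,0]},{"linear": [0,-0.028,0.108],"twist": [0,0,0]},{"linear": [0,-0.031,0.113],"twist": [0,0,0]},{"linear": [0,-0.032,0.116],"twist": [0,0,0]},{"linear": [0,-0.032,0.117],"twist": [0,0,0]},{"linear": [0,-0.032,0.117],"twist": [0,0,0]}]'

```text
time: 5.62
ee_pos: [597.1, 17.9, 41.4]
eef_rot: [0.553, 0.833, 0.0, -0.0]
contact_force: [-0.4, -0.3, 0.9]
opening: -0.003
```

```bash
python3 - <<'E'
from h import *
import cv2
p,s=traypose();print(p,s["contact_force"],s["time"])
cv2.imwrite("pics/s3.png",cv2.resize(env.get_image("scene")[180:330,140:340],(800,600),interpolation=cv2.INTER_CUBIC))
E
```

```text
[-22.53789271 -62.81963201  41.44059987] [-0.44968009 -0.26806374  0.89964735] 5.6167
```

View pics/s3.png

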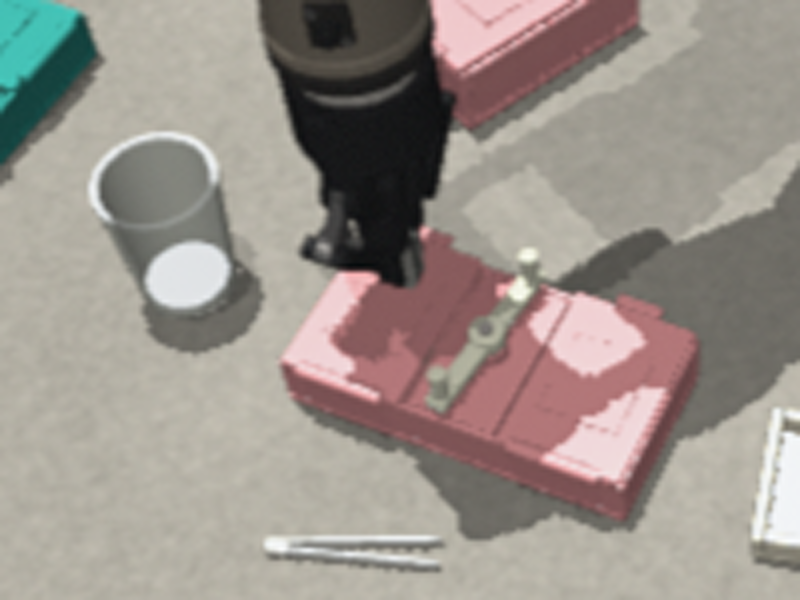

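Both lids look flat. A slight extra press, then lift and go to the pre-push point beside the front peg, staying high.

move_arm --plan '[{"linear": [0,0,0.001],"twist": [0,0,0]},{"linear": [0,0,0.001],"twist": [0,0,0]},{"linear": [0,0,-0.03],"twist": [0,0,0]},{"linear": [0,0,-0.065],"twist": [0,0,0]},{"linear": [0.017,-0.01,-0.065],"twist": [0,0,0]},{"linear": [0.033,-0.02,-0.065],"twist": [0,0,0]},{"linear": [0.033,-0.02,-0.065],"twist": [0,0,0]},{"linear": [0.033,-0.02,-0.065],"twist": [0,0,0]}]'

```text
time: 6.33
ee_pos: [565.7, 40.9, 107.2]
eef_rot: [0.552, 0.834, 0.001, 0.0]
contact_force: [0.2, 0.5, -0.3]
opening: -0.002
```

```bash
python3 - <<'E'
from h import *
import cv2
p,s=traypose();print(p,s["contact_force"],s["time"])
cv2.imwrite("pics/s4.png",cv2.resize(env.get_image("scene")[180:330,140:340],(800,600),interpolation=cv2.INTER_CUBIC))
cv2.imwrite("pics/w4.png",env.get_image("wrist"))
E
```

```text
[-42.46499045 -29.41149691 107.1883058 ] [ 0.20904498  0.52668635 -0.28046294] 6.3333
```

View pics/s4.png

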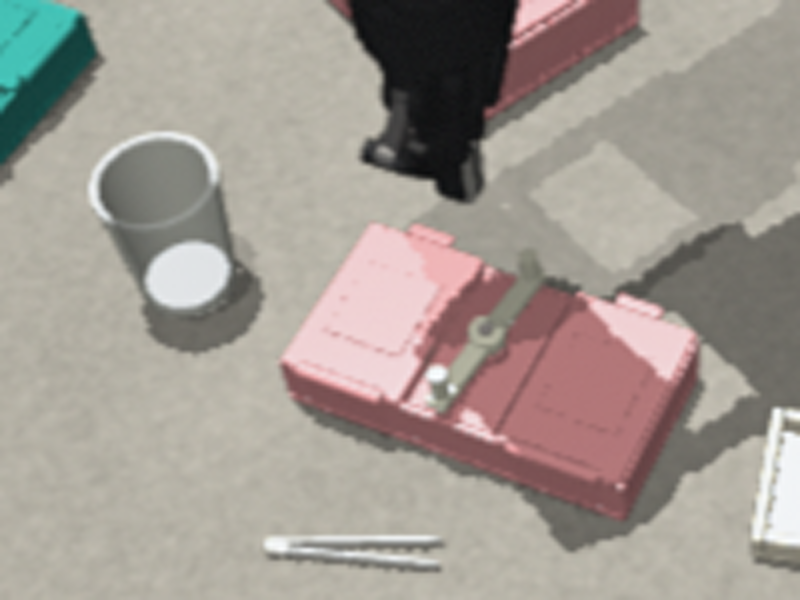

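View pics/w4.png

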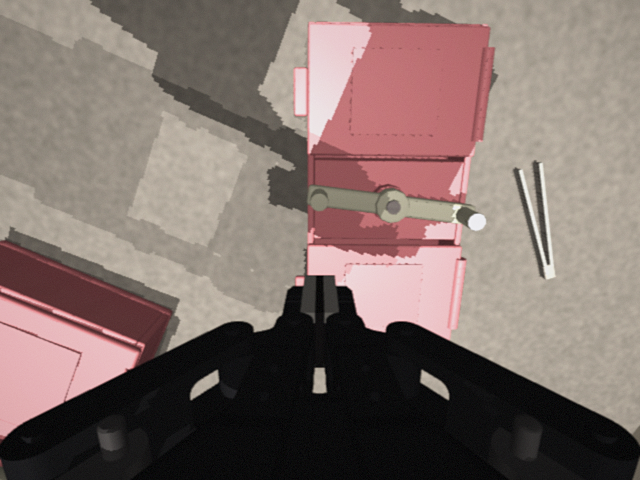

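Both lids are flat. The bar is at about -0.13 rad, with pegs at (318,195) and (475,220) and hub at (393,206) in the wrist picture. I'll check the pivot from this view and compute the arc.

```bash
python3 - <<'E'
from h import *
def tr(w): d=w[:2]-P; return np.array([d@xt,d@yt])
a=onz("wrist",318,195,70);b=onz("wrist",476,221,70);c=onz("wrist",393,207,54)
print("pegs",tr(a),tr(b),"hub",tr(c)); d=b-a;print("bar",np.arctan2(d[1],d[0])-TH,np.hypot(*d[:2]))
# corners of tray top left edge (z36..40)
for u,v in((309,24),(308,156),(308,246),(490,24)): print(tr(onz("wrist",u,v,40)))
p,s=traypose()
# arc rows in tool axes (x=tray y, y=tray x), phi relative turn
R0=Ro.from_quat(s["eef_rot"]).as_matrix()
phi0=np.arctan2(R0[1,0],R0[0,0]);print("phi0",phi0-TH-np.pi/2)
for off in (16,):
  for al in np.arange(-0.1,-1.60,-0.1):
    q=np.pi+al
    peg=43*np.array([np.cos(q),np.sin(q)]); dirn=np.array([np.sin(q),-np.cos(q)]) # motion for decreasing angle
    f=peg-off*dirn
    print(round(al,2),np.round(f,1))
E
```

```text
pegs [-42.95265252   8.87249432] [41.99839096 -5.28391979] hub [ 0.42789191 -0.74690622]
bar -0.16512470392013046 86.12249327969025
[-47.75212721  97.27571753]
[-48.96607047  27.45190842]
[-49.5081146  -28.84678852]
[50.31964418 97.20946288]
phi0 8.559929992424387e-05
-0.1 [-44.4 -11.6]
-0.2 [-45.3  -7.1]
-0.3 [-45.8  -2.6]
-0.4 [-45.8   2. ]
-0.5 [-45.4   6.6]
-0.6 [-44.5  11.1]
-0.7 [-43.2  15.5]
-0.8 [-41.4  19.7]
-0.9 [-39.3  23.7]
-1.0 [-36.7  27.5]
-1.1 [-33.8  31.1]
-1.2 [-30.5  34.3]
-1.3 [-26.9  37.2]
-1.4 [-23.1  39.7]
-1.5 [-19.   41.8]
```

move_arm --plan '[{"linear": [0,-0.001,0.025],"twist": [0,0,0.05]},{"linear": [0,-0.002,0.045],"twist": [0,0,0.1]},{"linear": [0,-0.002,0.05],"twist": [0,0,0.1]},{"linear": [0.006,-0.002,0.05],"twist": [0,0,0.1]},{"linear": [0.012,-0.002,0.05],"twist": [0,0,0.1]},{"linear": [0.018,-0.002,0.05],"twist": [0,0,0.1]},{"linear": [0.022,-0.003,0.05],"twist": [0,0,0.2]},{"linear": [0.027,-0.003,0.05],"twist": [0,0,0.3]},{"linear": [0.0315,-0.003,0.05],"twist": [0,0,0.4]},{"linear": [0.036,-0.003,0.05],"twist": [0,0,0.5]},{"linear": [0.0405,-0.002,0.05],"twist": [0,0,0.6]},{"linear": [0.0405,-0.002,0.05],"twist": [0,0,0.6]}]'

```text
time: 7.43
ee_pos: [548.8, 78.1, 58.0]
eef_rot: [0.775, 0.632, 0.001, 0.001]
contact_force: [0.1, 0.4, 0.1]
opening: 0.001
```

```bash
python3 - <<'E'
from h import *
import cv2
p,s=traypose();print(p,s["eef_rot"],s["contact_force"],s["time"])
cv2.imwrite("pics/s5.png",cv2.resize(env.get_image("scene")[180:330,140:340],(800,600),interpolation=cv2.INTER_CUBIC))
E
```

```text
[-43.5968348   11.50275086  57.99293581] [7.74720880e-01 6.32301654e-01 1.37022232e-03 5.46811312e-04] [0.09949383 0.44090949 0.0985506 ] 7.4333
```

View pics/s5.png

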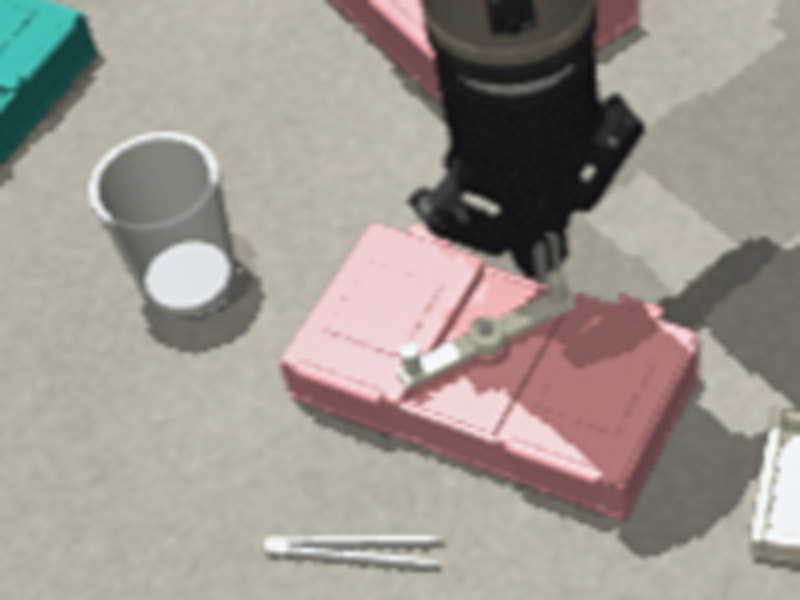

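The bar follows the finger with the peg just ahead of it, and the tray hasn't moved. I'll work out the remaining arc from here.

```bash
python3 - <<'E'
from h import *
b=onz("scene",411/4+140-.4,352/4+180-.4,70);d=b[:2]-P
print("bar now (far peg)",np.arctan2(d[1],d[0])-TH,np.hypot(*d))
for al in np.arange(-0.7,-1.45,-0.1):
    q=np.pi+al
    f=43*np.array([np.cos(q),np.sin(q)])-16*np.array([np.sin(q),-np.cos(q)])
    l,t=delta(W(f[0],f[1],58),TH+np.pi/2+al);print(round(al,2),l.round(4),t.round(3))
E
```

```text
bar now (far peg) -0.5608752568863846 44.2825342087668
-0.7 [ 0.0038 -0.002  -0.0001] [ 0.002 -0.001  0.103]
-0.8 [ 0.0083 -0.003  -0.0001] [ 0.002 -0.002  0.203]
-0.9 [ 0.0129 -0.0034 -0.0001] [ 0.002 -0.002  0.303]
-1.0 [ 0.0175 -0.0034 -0.0001] [ 0.002 -0.002  0.403]
-1.1 [ 0.022  -0.003  -0.0001] [ 0.002 -0.002  0.503]
-1.2 [ 0.0265 -0.0021 -0.0001] [ 0.002 -0.002  0.603]
-1.3 [ 0.0309 -0.0008 -0.0001] [ 0.002 -0.002  0.703]
-1.4 [ 0.0351  0.001  -0.0001] [ 0.002 -0.002  0.803]
```

move_arm --plan '[{"linear": [0.004,-0.002,0],"twist": [0,0,0.1]},{"linear": [0.0085,-0.003,0],"twist": [0,0,0.2]},{"linear": [0.013,-0.0035,0],"twist": [0,0,0.3]},{"linear": [0.0175,-0.0035,0],"twist": [0,0,0.4]},{"linear": [0.022,-0.003,0],"twist": [0,0,0.5]},{"linear": [0.0265,-0.002,0],"twist": [0,0,0.6]},{"linear": [0.031,-0.001,0],"twist": [0,0,0.7]},{"linear": [0.035,0.001,0],"twist": [0,0,0.8]},{"linear": [0.035,0.001,0],"twist": [0,0,0.8]}]'

```text
time: 8.23
ee_pos: [556.8, 111.7, 57.4]
eef_rot: [0.959, 0.282, 0.001, -0.0]
contact_force: [-0.5, -0.3, 0.0]
opening: -0.001
```

```bash
python3 - <<'E'
from h import *
import cv2
p,s=traypose();print(p,s["eef_rot"],s["contact_force"],s["time"])
cv2.imwrite("pics/s6.png",cv2.resize(env.get_image("scene")[180:330,140:340],(800,600),interpolation=cv2.INTER_CUBIC))
for al in (-1.45,-1.5,-1.55,-1.6):
    q=np.pi+al
    f=43*np.array([np.cos(q),np.sin(q)])-16*np.array([np.sin(q),-np.cos(q)])
    l,t=delta(W(f[0],f[1],58),TH+np.pi/2+al);print(round(al,2),l.round(4),t.round(3))
E
```

```text
[-23.12035665  39.33561445  57.38413267] [ 9.59472542e-01  2.81800272e-01  9.94492313e-04 -2.41801752e-04] [-0.51962461 -0.33438063  0.0297326 ] 8.2333
-1.45 [ 0.0025 -0.0013 -0.0007] [ 0.    -0.002  0.055]
-1.5 [ 0.0047 -0.0019 -0.0007] [ 0.    -0.002  0.105]
-1.55 [ 0.0069 -0.0024 -0.0007] [ 0.    -0.002  0.155]
-1.6 [ 0.0092 -0.0028 -0.0007] [ 0.    -0.002  0.205]
```

View pics/s6.png

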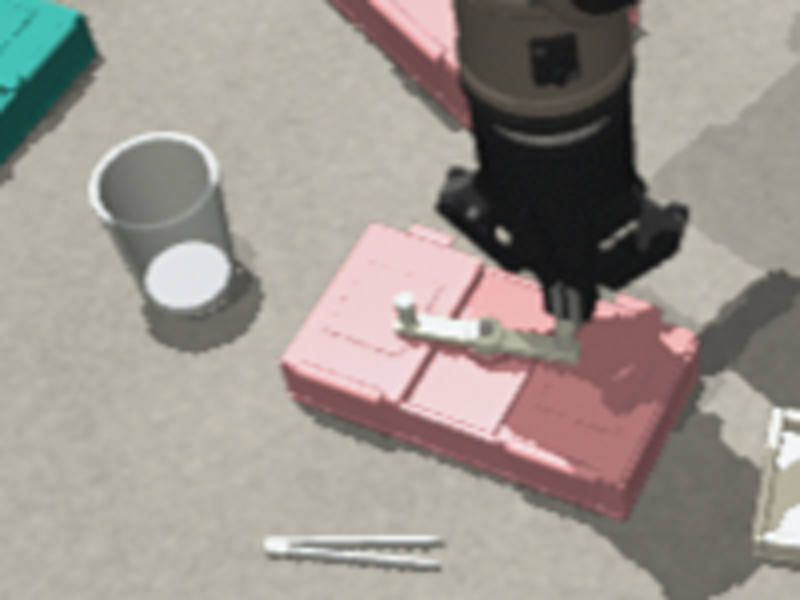

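```bash
python3 - <<'E'
from h import *
b=onz("scene",405/4+140-.4,300/4+180-.4,70);d=b[:2]-P
print("bar now (far peg)",np.arctan2(d[1],d[0])-TH,np.hypot(*d))
E
```

```text
bar now (far peg) -1.3463389433107005 42.72253237248284
```

move_arm --plan '[{"linear": [0.0025,-0.001,0],"twist": [0,0,0.05]},{"linear": [0.0045,-0.002,0],"twist": [0,0,0.1]},{"linear": [0.007,-0.0025,0],"twist": [0,0,0.15]},{"linear": [0.009,-0.003,0],"twist": [0,0,0.2]},{"linear": [0.009,-0.003,0],"twist": [0,0,0.2]},{"linear": [0.009,-0.003,0],"twist": [0,0,0.2]}]'

```text
time: 8.78
ee_pos: [562.4, 118.4, 57.0]
eef_rot: [0.982, 0.187, 0.001, -0.0]
contact_force: [-0.0, -0.1, -0.4]
opening: -0.001
```

```bash
python3 - <<'E'
from h import *
import cv2
p,s=traypose();print(p,s["contact_force"],s["time"])
cv2.imwrite("pics/s7.png",cv2.resize(env.get_image("scene")[180:330,140:340],(800,600),interpolation=cv2.INTER_CUBIC))
E
```

```text
[-15.37573657  43.26549064  57.01727416] [-0.04309371 -0.13584119 -0.44020248] 8.7833
```

View pics/s7.png

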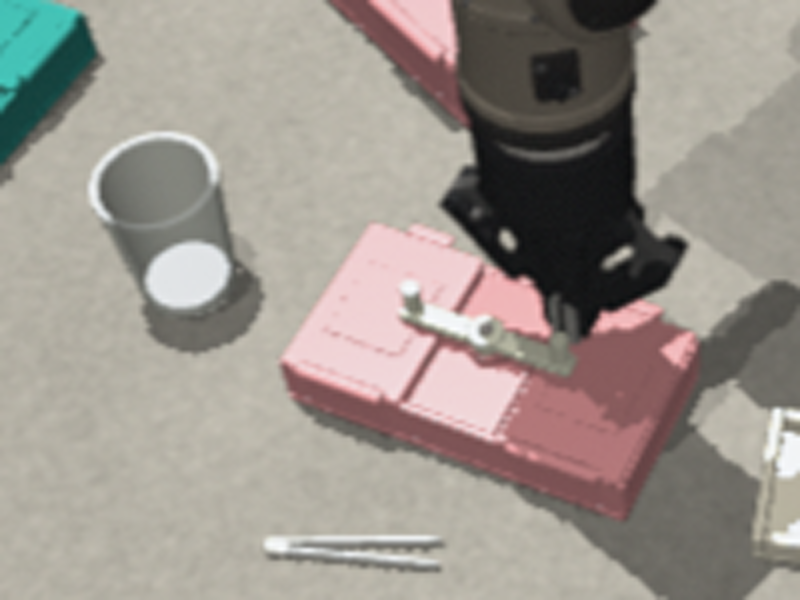

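The bar now looks parallel to the long tray edge. I'll back off away from the peg, lift and retreat toward the robot to check.

move_arm --plan '[{"linear": [-0.01,0,0],"twist": [0,0,0]},{"linear": [-0.025,0,0],"twist": [0,0,0]},{"linear": [-0.025,0,-0.03],"twist": [0,0,0]},{"linear": [-0.025,0,-0.07],"twist": [0,0,0]},{"linear": [-0.04,0,-0.11],"twist": [0,0,0]},{"linear": [-0.08,0,-0.14],"twist": [0,0,0]},{"linear": [-0.12,0,-0.14],"twist": [0,0,0]},{"linear": [-0.15,0,-0.14],"twist": [0,0,0]},{"linear": [-0.15,0,-0.14],"twist": [0,0,0]},{"linear": [-0.15,0,-0.14],"twist": [0,0,0]},{"linear": [-0.15,0,-0.14],"twist": [0,0,0]}]'

```text
time: 9.75
ee_pos: [423.1, 63.9, 197.2]
eef_rot: [0.983, 0.185, 0.001, -0.0]
contact_force: [0.8, -0.3, 1.3]
opening: 0.005
```

```bash
python3 - <<'E'
from h import *
import cv2
p,s=traypose();print(p,s["contact_force"],s["time"],s["joint_vel"].round(3))
cv2.imwrite("pics/s8.png",cv2.resize(env.get_image("scene")[180:330,140:340],(800,600),interpolation=cv2.INTER_CUBIC))
cv2.imwrite("pics/t8.png",cv2.resize(env.get_image("top")[140:280,230:440],(798,532),interpolation=cv2.INTER_CUBIC))
E
```

```text
[-164.91543305   47.36655636  197.22698878] [ 0.81722153 -0.31706939  1.32196394] 9.75 [ 0.009  0.029 -0.026 -0.001  0.002  0.007]
```

View pics/s8.png

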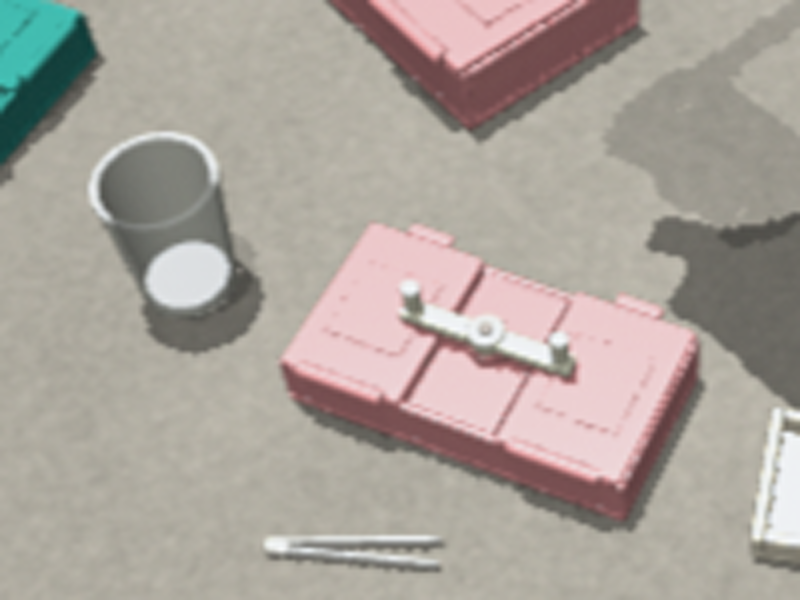

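View pics/t8.png

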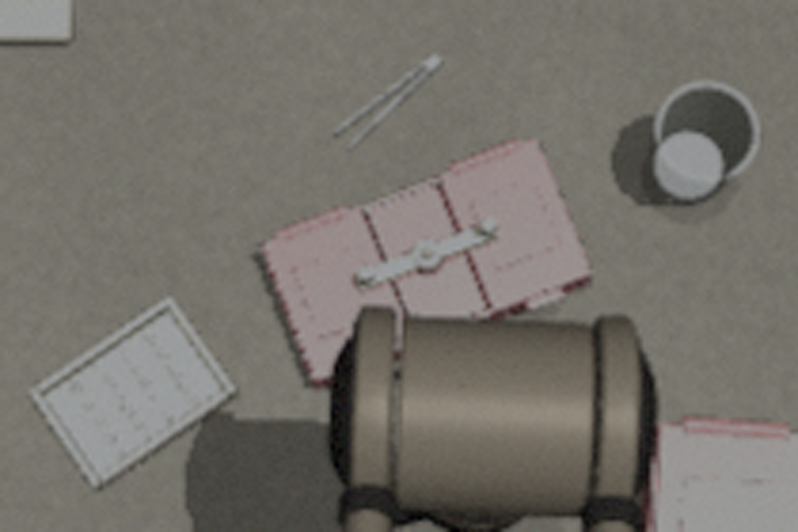

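The scene crop shows both lids flat and pegs at (411,290) and (560,341). The top crop shows pegs at (366,276) and (488,228). Neither the tray nor the bystanders have moved.

```bash
python3 - <<'E'
from h import *
for n,a,b in(("scene",(411,290),(560,341)),("top",None,None)):
    if n=="scene": f=lambda p:onz(n,p[0]/4+139.6,p[1]/4+179.6,70)
    else: a,b=(366,276),(488,228); f=lambda p:onz(n,*T(*p),70)
    d=(f(a)-f(b))*(1 if n=="top" else -1); print(n,np.arctan2(d[1],d[0])-TH,np.hypot(*d[:2]))
E
```

```text
scene 1.564953937836822 85.89334994075566
top 1.5645249354009954 85.40357695166898
```

```bash
python3 -c "
from cell import env
print(env.job_done(), env.get_state()['time'])"
```

```text
the job is handed in; nothing more can be done
the job is handed in; nothing more can be done
```

I pressed both lids of the small pink tray down with the shut fingertips. I then swung the white bar clockwise by pushing its front peg until it lay across both lids, backed off and handed the job in at about 10 s.

In my last checks, the scene and top views both put the bar within about 0.01 rad of straight across. Both lids looked flat; the fingertip ended near tray z = 41 mm on the left lid, and near 40 to 41 mm on the right, where the last reading was 41.4 mm before a final 1 mm press. The tray, tumbler, soap dish and tweezer looked unmoved. Contact force stayed around 1 N or less wherever I read it, and the gripper was clear at the end. No check failed or disagreed; the hand-in reports no verdict.

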